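# Dust the glasses and the candle tray

### The arm

A 6-joint arm with a two-finger parallel gripper is mounted at the origin on the work surface. World frame = base frame: x ahead of the robot, y to its left, z up, the work surface at z = 0. Lengths are in m, angles in rad, forces in N, time in s.
With the tool pointing down it reaches from about 0.35 to 0.975 m from the base axis. Payload 4.9 kg.
Tool frame: the origin (TCP) lies at the very end of the fingers, on their centre line; the grasp point (between the pads) lies 19 mm behind it; z points along the fingers, y is the line along which they close (so a half turn about z gives the same grasp; the last joint's range is limited). The gripper opens to 85 mm and grips with 20 to 120 N. Pads are 22 mm wide; open, the fingers measure 114 mm over their backs; the gripper's body (76 mm by 85 mm) begins 54 mm behind the grasp point. The pads swing forward as they close: fully open they stand 13 mm farther back than shut.
Start: joints at [-1.269, 0.053, 1.613, -0, 1.476, -0.119], TCP at [0.255, -0.57, 0.231] pointing down, gripper open.
Joint ranges: [-3.01, 3.01], [-1.01, 2.22], [0.06, 2.58], [-1.02, 4.17], [0.09, 2.62], [-3.14, 3.14]. Speed limits (rad/s): [2.57, 2.57, 3.14, 3.14, 3.14, 3.14].

### API

Orientations are given as a unit quaternion [w, x, y, z].
In Python, from plant import manip gives the robot as it stands.
- The arm moves only by the tool send_rows, never from a script. Its argument "increments" is a list of rows, each an object of numbers: "claw": the closure, from -1 (fully open) to 1 (shut); "dx", "dy", "dz": the shift along the tool's x, y, z in units of 0.5 m (1.0 is 0.5 m); "yaw": the turn about the tool's z in units of 1.5 rad (1.0 is 1.5 rad). A call has 1 to 20 rows; each row is the pose to reach, as a shift and turn from the pose commanded when the call began, along the tool's axes at that moment; what a row does not reach only later rows make up. A row lasts 1/8 s, in which the tool goes at most 62.5 mm and 10.7 degrees, less where a joint would pass 70% of its speed; a pose out of reach is approached as far as the arm can. A call with a number of a shift or a turn outside -1 to 1 is refused whole. A call with a gripper value outside its range is refused whole. The fingers move at their own pace and stop on an object; the grip force is fixed at half the most. Time passes only in rows, so rows that repeat a pose let the fingers close. It gives the time, the measured TCP pose, the force, the opening and the grip force at its end, in the units of the state.
- manip.state(): the state, without advancing time (a new reading comes with each control period).
- manip.grab_frame(name): name is "scene" or "top" or "wrist"; returns the picture (420x560x3 uint8, red, green, blue); there is no depth.
- manip.camera_params(name): a dict with "camera_matrix" (3x3 intrinsics, pixels), "extrinsics" (4x4, takes a point from world to camera coordinates); the wrist camera has in their place "tool_from_camera" (4x4, takes a point from camera to tool coordinates, whose origin is the TCP and whose axes are the flange's). Camera axes: x right, y down, z forward; pixel columns grow to the right and rows downward; lengths in m; the calibration is good to about 2 mm. A picture is of the moment at which its call begins: read the wrist's pose just before it. camera_params takes no time and is no camera call.
- manip.job_done(): hands the job in; it is judged then, once.
The state is a dict: "time": time; "joint_pos": joint angles; "joint_vel": joint speeds; "joint_efforts": joint torques, N m; "tool_pos": TCP position; "tool_rot": TCP orientation; "contact_force": force on the tool from outside, world axes, zero at the start; "ft_torque": the same for the moment, N m; "gripper_width": opening from 0.0 (shut) to 1.0 (fully open); "grasp_force": force on a finger pad.
Only numpy, scipy, OpenCV 4.12 (cv2) and the standard library are available. Lean on these libraries where they do the work, as an engineer would, in place of code of your own. Each camera call takes 0.05 s, during which the arm holds its last target. There are 200 camera calls.

### The job

Take the dusting brush from its holder and gently brush out the green glass and then the amber one: in each, push the bristles down to the floor, draw them up to near the mouth while still inside, and go down to the floor again. Then, pressing lightly and steadily, sweep the brush along the middle of the wooden tray's floor from the brass end to the other end, and put the brush back in its holder, sitting fully home. Finally stand every candle upright on the tray floor, leaving the glasses standing and the remote control, mug and spectacle case where they are.

Things in the scene. Friction and masses are not known exactly. Their poses are not given: they have to be found in the camera images.
- brush: dusting brush, 218 mm, 0.16 kg, upright in the holder at first. Origin = its tip when extended; z from tip to handle end. From the tip: brown bristle head 44 mm across, 76 mm long (end tapers to 28 mm), thin shaft, black guard disc 62 mm across at 98 to 102 mm, bare shaft, black rubber handle 24 mm across from 130 to 218 mm. Head, shaft and guard are sprung as one
- brush_grip (a point): point on the handle's axis where to grip it, 178 mm from the tip and 40 mm below the handle's upper end
- brush_tip (a point): middle of the bristle head's end face, the lowest point of the upright brush; moves with the sprung head
- brush_head (a joint): how far the sprung head is pushed into the handle (m): 0 = extended (free), 0.025 = hard stop. It starts to give at about 1.3 N (head, shaft and guard move as one) and stiffens by 250 N/m: about 4 N at 10 mm
- holder_rim (a point): centre of the mouth of the white round brush holder (fixed, upright). Rim 110 mm above the table, bore 54 mm across, outer diameter 64 mm, foot 76 mm. The brush is home when its guard disc rests flat on this rim, with the brush tip then 98 mm below it
- glass_green: loose green glass, round, upright, 95 mm tall, 76 mm across outside, 68 mm inside, 0.5 kg. Origin = centre of its underside, z up
- glass_amber: the same glass in amber. Origin = centre of its underside, z up
- glass_green_floor (a point): centre of the green glass's inner floor, 6 mm above its underside and 89 mm below its rim
- glass_amber_floor (a point): centre of the amber glass's inner floor, 6 mm above its underside and 89 mm below its rim
- tray: fixed wooden candle tray, 142 x 312 mm outside. Origin = centre of its underside; y runs along its length towards the end whose rim is brass, x across it; z up
- tray_floor (a point): centre of the tray's flat floor, 6 mm above the table, axes as the tray's. The floor is 130 mm (x) by 300 mm (y); the rim around it is 12 mm higher than the floor and 6 mm thick; the brass rim is at y = +150 mm, the plain wooden end at y = -150 mm
- candle1: ivory electric votive candle, upright cylinder 46 mm across and 45 mm high with a small amber flame tip (9 mm more), 0.12 kg, loose on the table. Origin = centre of its underside, z up. Two to four of the four candles are present
- candle2: ivory electric votive candle, upright cylinder 46 mm across and 45 mm high with a small amber flame tip (9 mm more), 0.12 kg, loose on the table. Origin = centre of its underside, z up. Two to four of the four candles are present
- candle3: ivory electric votive candle, upright cylinder 46 mm across and 45 mm high with a small amber flame tip (9 mm more), 0.12 kg, loose on the table. Origin = centre of its underside, z up. Two to four of the four candles are present
- candle4: ivory electric votive candle, upright cylinder 46 mm across and 45 mm high with a small amber flame tip (9 mm more), 0.12 kg, loose on the table. Origin = centre of its underside, z up. Two to four of the four candles are present
- remote: black remote control lying flat, 45 x 170 x 20 mm (x, y, z), origin = centre of its underside; bystander
- mug: white mug, 80 mm across, 90 mm tall, handle towards its +y, origin = centre of its underside; bystander
- spectacle_case: brown spectacle case, 60 x 160 x 40 mm (x, y, z), origin = centre of its underside; bystander
There are look-alikes about, which are no part of the job. What is shaped like the candle1 but turquoise is not meant.

How it is judged:
On the way, in this order (a step that is already met when the one before it is completed fails the run):
1. the brush tip is down at the floor of the green glass (horizontal distance between brush_tip and glass_green_floor below 0.02 m and z of brush_tip in the frame of glass_green_floor between -0.006 and 0.012 m and angle between glass_green's own z axis and vertical below 0.2 rad), for 0.1 s.
2. the tip is drawn up inside the green glass, 50 to 89 mm above its inner floor (horizontal distance between brush_tip and glass_green_floor below 0.03 m and z of brush_tip in the frame of glass_green_floor between 0.05 and 0.089 m and angle between glass_green's own z axis and vertical below 0.2 rad), for 0.05 s.
3. the tip is down at the floor of the green glass a second time (all of step 1), for 0.1 s.
4. the brush tip is down at the floor of the amber glass (horizontal distance between brush_tip and glass_amber_floor below 0.02 m and z of brush_tip in the frame of glass_amber_floor between -0.006 and 0.012 m and angle between glass_amber's own z axis and vertical below 0.2 rad), for 0.1 s.
5. the tip is drawn up inside the amber glass, 50 to 89 mm above its inner floor (horizontal distance between brush_tip and glass_amber_floor below 0.03 m and z of brush_tip in the frame of glass_amber_floor between 0.05 and 0.089 m and angle between glass_amber's own z axis and vertical below 0.2 rad), for 0.05 s.
6. the tip is down at the floor of the amber glass a second time (all of step 4), for 0.1 s.
7. the brush presses on the tray with 0.8 to 10 N, its tip near the brass end (beyond +85 mm along the tray) (y of brush_tip in the frame of tray_floor between 0.085 and 0.15 m and x of brush_tip in the frame of tray_floor between -0.05 and 0.05 m and contact force between brush and tray between 0.8 and 10 N), for 0.05 s.
8. the brush presses on the tray with 0.8 to 10 N, its tip 10 to 50 mm from the middle on the brass side (y of brush_tip in the frame of tray_floor between 0.01 and 0.05 m and x of brush_tip in the frame of tray_floor between -0.05 and 0.05 m and contact force between brush and tray between 0.8 and 10 N), for 0.05 s.
9. the brush presses on the tray with 0.8 to 10 N, its tip 10 to 50 mm past the middle (y of brush_tip in the frame of tray_floor between -0.05 and -0.01 m and x of brush_tip in the frame of tray_floor between -0.05 and 0.05 m and contact force between brush and tray between 0.8 and 10 N), for 0.05 s.
10. the brush presses on the tray with 0.8 to 10 N, its tip near the plain end (beyond -85 mm) (y of brush_tip in the frame of tray_floor between -0.15 and -0.085 m and x of brush_tip in the frame of tray_floor between -0.05 and 0.05 m and contact force between brush and tray between 0.8 and 10 N), for 0.05 s.
At the end, for the whole second after the job is handed in: Brush upright (0.12 rad) in its holder, within 10 mm of the axis, guard on the rim (tip 92 to 106 mm below it); both glasses upright on the table; every candle present upright (0.12 rad) on the tray floor, within 60 mm of its middle line and 145 mm of its centre lengthwise; all at rest (horizontal distance between brush_tip and holder_rim below 0.01 m and angle between each of brush, candle1, candle2, candle3, candle4's own z axis and vertical below 0.12 rad and z of brush_tip in the frame of holder_rim between -0.106 and -0.092 m and linear speed of each of brush, glass_green, glass_amber, candle1, candle2, candle3, candle4 below 0.02 m/s and angle between each of glass_green, glass_amber's own z axis and vertical below 0.1 rad and height (world z) of each of glass_green, glass_amber below 0.01 m and x of candle1 in the frame of tray_floor between -0.06 and 0.06 m and y of candle1 in the frame of tray_floor between -0.145 and 0.145 m and z of candle1 in the frame of tray_floor between -0.005 and 0.006 m and x of candle2 in the frame of tray_floor between -0.06 and 0.06 m and y of candle2 in the frame of tray_floor between -0.145 and 0.145 m and z of candle2 in the frame of tray_floor between -0.005 and 0.006 m and x of candle3 in the frame of tray_floor between -0.06 and 0.06 m and y of candle3 in the frame of tray_floor between -0.145 and 0.145 m and z of candle3 in the frame of tray_floor between -0.005 and 0.006 m and x of candle4 in the frame of tray_floor between -0.06 and 0.06 m and y of candle4 in the frame of tray_floor between -0.145 and 0.145 m and z of candle4 in the frame of tray_floor between -0.005 and 0.006 m); the robot touches nothing.
It fails at once if the remote control, mug or spectacle case is shifted by more than 30 mm (distance of any of remote, mug, spectacle_case from where it was at the start of the episode above 0.03 m).
It fails at once if a glass is tipped by more than 0.5 rad (angle between any of glass_green, glass_amber's own z axis and vertical above 0.5 rad).
It fails at once if the brush bears on a glass or the tray with more than 15 N (contact force between brush and glass_green above 15 N or contact force between brush and glass_amber above 15 N or contact force between brush and tray above 15 N).
Of candle1, candle2, candle3, candle4 only 2 to 4 are there at a start; the rules pass over those that are not, and their reading is None.
At some moment in a run one of candle1, candle2, candle3, candle4 may be knocked a few centimetres aside while the robot is not near it.
It also fails if it takes over 210 s, if anything falls off the work surface, if the arm or the gripper's body presses on something with over 40 N, if the wrist force passes 120 N, or if a joint passes its speed limit or range.

## Working session

There is one attempt and no reset: what is moved stays moved. The work goes in short steps, Python scripts to look and compute and a tool call to move; the robot and the scene stay as the last step left them, time stands still between calls to the robot, and variables do not carry over. Pictures are saved under pics/ and viewed, at most 14 in all, crops included, and the job is handed in when it is done.

Besides the shell and the picture viewer there is one more tool, called after ">>>" as name(argument=value, ...) on one line, values as JSON. send_rows: Moves the arm, as the interface text tells. Shifts and turns lie within -1 to 1; 1 stands for 0.5 m of shift or 1.5 rad of turn. Its arguments: {"type":"object","properties":{"increments":{"type":"array","items":{"type":"object","properties":{"claw":{"type":"number"},"dx":{"type":"number"},"dy":{"type":"number"},"dz":{"type":"number"},"yaw":{"type":"number"}}}}},"required":["increments"]}

```bash
mkdir -p pics; cat > h.py <<'E'
import numpy as np, cv2
from plant import manip
from scipy.spatial.transform import Rotation as R
def grab(n,f=None):
    im=manip.grab_frame(n)
    if f: cv2.imwrite('pics/'+f,cv2.cvtColor(im,cv2.COLOR_RGB2BGR))
    return im
def pose():
    s=manip.state(); q=s['tool_rot']; T=np.eye(4)
    T[:3,:3]=R.from_quat([q[1],q[2],q[3],q[0]]).as_matrix(); T[:3,3]=s['tool_pos']; return T
def cam(n):
    p=manip.camera_params(n); K=np.array(p['camera_matrix'])
    if n=='wrist': C=pose()@np.array(p['tool_from_camera'])
    else: C=np.linalg.inv(np.array(p['extrinsics']))
    return K,C
def ray(n,uv,z,kc=None):
    K,C=kc or cam(n); d=C[:3,:3]@np.linalg.solve(K,[uv[0],uv[1],1.]); o=C[:3,3]
    return o+d*(z-o[2])/d[2]
def proj(n,P,kc=None):
    K,C=kc or cam(n); p=np.linalg.inv(C)@np.append(P,1); u=K@p[:3]; return u[:2]/u[2]
def rel(P):
    """tool-frame shift in row units to bring TCP to P"""
    T=pose(); return T[:3,:3].T@(np.array(P)-T[:3,3])/0.5
E
python3 - <<'E'
from h import *
np.set_printoptions(precision=4,suppress=True)
a=grab('scene','s0.png');b=grab('top','t0.png')
for n in('scene','top'):
    K,C=cam(n);print(K,C)
print(pose(), manip.camera_params('wrist'), manip.state())
E
```

```text
[[415.8544   0.     277.3462]
 [  0.     415.8544 208.7527]
 [  0.       0.       1.    ]] [[-0.8358  0.3406 -0.4307  0.8734]
 [ 0.5488  0.5426 -0.6359  0.6267]
 [ 0.0171 -0.7678 -0.6404  0.7181]
 [ 0.      0.      0.      1.    ]]
[[453.3692   0.     270.6122]
 [  0.     453.3692 211.4171]
 [  0.       0.       1.    ]] [[ 0.0032 -0.9979  0.0642  0.4295]
 [-1.     -0.0027  0.0087  0.0267]
 [-0.0085 -0.0643 -0.9979  1.2895]
 [ 0.      0.      0.      1.    ]]
[[ 0.9128  0.4085 -0.0006  0.2551]
 [ 0.4085 -0.9128  0.0018 -0.5699]
 [ 0.0002 -0.0019 -1.      0.2302]
 [ 0.      0.      0.      1.    ]] {'camera_matrix': array([[292.0549,   0.    , 283.8721],
       [  0.    , 292.0549, 213.0644],
       [  0.    ,   0.    ,   1.    ]]), 'tool_from_camera': array([[-0.001 , -0.9513, -0.3084,  0.0787],
       [ 1.    , -0.0009, -0.0004, -0.0005],
       [ 0.0001, -0.3084,  0.9513, -0.1418],
       [ 0.    ,  0.    ,  0.    ,  1.    ]])} {'time': 0.1, 'joint_pos': array([-1.269 ,  0.0533,  1.6142,  0.    ,  1.476 , -0.119 ]), 'joint_vel': array([ 0.0027, -0.0017, -0.0017,  0.0007,  0.0003, -0.0004]), 'joint_efforts': array([ -0.0006, -39.4901, -37.1363,  -0.0002,   0.0039,   0.    ]), 'tool_pos': array([ 0.2551, -0.5699,  0.2302]), 'tool_rot': array([-0.0009,  0.9779,  0.2088, -0.0001]), 'contact_force': array([ 0.4015,  0.4385, -1.1218]), 'ft_torque': array([-0.0327,  0.064 , -0.0461]), 'grasp_force': 0.0, 'gripper_width': 0.9987514896812656}
```

View pics/s0.png

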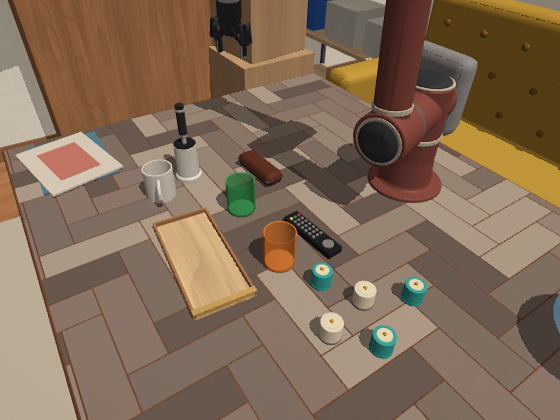

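View pics/t0.png

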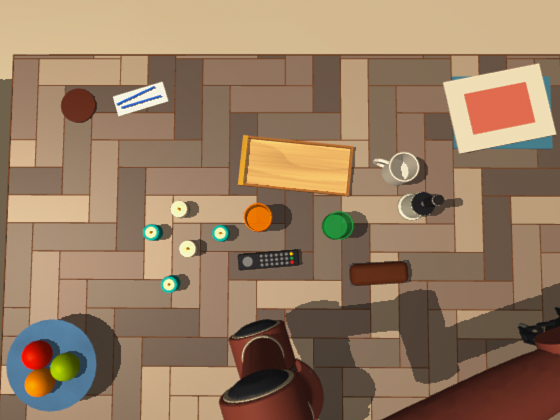

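Scene view: ivory candles at (364,295) and (331,328), with turquoise look-alikes at (322,276), (414,291) and (383,341). Green glass is at (240,195), amber (280,247), holder with brush (185,155), tray (203,260) with its brass end at bottom right (222,298). In the top view the ivory candles are at (179,209) and (188,248), and the brass end is on the left.

```bash
cat > m.py <<'E'
from h import *
np.set_printoptions(precision=4,suppress=True)
def blobs(im,lo,hi,amin=60):
    m=cv2.inRange(cv2.cvtColor(im,cv2.COLOR_RGB2HSV),lo,hi)
    n,_,st,c=cv2.connectedComponentsWithStats(m)
    return [(c[i].round(1),st[i]) for i in range(1,n) if st[i][4]>=amin],m
E
python3 - <<'E'
from m import *
t=cv2.cvtColor(cv2.imread('pics/t0.png'),cv2.COLOR_BGR2RGB); s=cv2.cvtColor(cv2.imread('pics/s0.png'),cv2.COLOR_BGR2RGB)
rng={'green':((50,120,40),(75,255,255)),'amber':((5,200,120),(16,255,255)),'ivory':((18,15,190),(35,110,255))}
for k,(lo,hi) in rng.items():
    for n,im in(('top',t),('scene',s)):
        b,_=blobs(im,lo,hi,50 if k=='ivory' else 300)
        for c,st in b:
            if n=='top' and st[1]<120 : continue
            z=.045 if k=='ivory' else .095
            print(k,n,c,st,ray(n,c,z)[:2])
# tray corners from top: rim top z .018
tc=cv2.inRange(cv2.cvtColor(t,cv2.COLOR_RGB2HSV),(10,90,110),(28,255,255)); tc[:130]=0;tc[200:]=0;tc[:,:230]=0;tc[:,362:]=0
tc=cv2.morphologyEx(tc,cv2.MORPH_OPEN,np.ones((3,3)))
n,l,st,_=cv2.connectedComponentsWithStats(tc);i=1+st[1:,4].argmax()
p=cv2.findNonZero((l==i).astype(np.uint8));r=cv2.boxPoints(cv2.minAreaRect(p));print(r)
P=np.array([ray('top',x,.018) for x in r]);print(P,P.mean(0),[np.linalg.norm(P[j]-P[j-1]) for j in range(4)])
big=np.hstack([cv2.resize(t[185:300,140:260],(384,368),interpolation=2),cv2.resize(t[140:255,340:460],(384,368),interpolation=2)])
cv2.imwrite('pics/c1.png',big[:,:,::-1])
E
```

```text
green top [337.6 225.2] [322 211  32  28 701] [ 0.4705 -0.1393]
green scene [240.6 198.7] [226 174  29  43 868] [ 0.5085 -0.0705]
amber top [257.8 217. ] [244 203  28  29 619] [0.4915 0.0709]
amber top [ 39.6 381.7] [ 26 368  25  29 333] [0.063  0.6338]
ivory top [398.  165.4] [374 153  45  29 177] [ 0.6379 -0.3139]
ivory top [404.3 170.1] [401 162   8  17  92] [ 0.6248 -0.331 ]
ivory top [403.9 209.1] [398 194  21  26 102] [ 0.5169 -0.3282]
ivory top [178.1 208.5] [170 200  17  18 212] [0.517  0.2927]
ivory top [150.5 232. ] [146 227  10  11  70] [0.452  0.3676]
ivory top [219.5 232.7] [215 228  10  10  73] [0.4507 0.1777]
ivory top [186.7 248.4] [179 241  17  16 206] [0.4074 0.2673]
ivory top [168.4 284.4] [164 280  10  10  75] [0.3093 0.3158]
ivory scene [335.1  57. ] [325  47  30  19 287] [-0.3888 -0.7984]
ivory scene [ 16.4 109.8] [   0   67   45   80 2332] [ 0.8916 -0.9674]
ivory scene [191.9 176.3] [178 169  24  11  68] [ 0.5443 -0.2849]
ivory scene [322.1 269.4] [316 265  13  10  95] [0.451  0.1804]
ivory scene [416.  284.2] [409 279  15  11 105] [0.3103 0.3185]
ivory scene [365.2 289.1] [355 281  22  17 277] [0.4092 0.2709]
ivory scene [331.9 322. ] [321 312  23  20 349] [0.5178 0.2961]
ivory scene [384.6 334.6] [377 328  16  14 157] [0.4524 0.3708]
[[236.066  188.6516]
 [241.568  131.7969]
 [354.1588 142.6928]
 [348.6567 199.5474]]
[[ 0.5754  0.1355  0.018 ]
 [ 0.738   0.1212  0.018 ]
 [ 0.7071 -0.1983  0.018 ]
 [ 0.5453 -0.1815  0.018 ]] [ 0.6415 -0.0308  0.018 ] [np.float64(0.3183971385229232), np.float64(0.16323220687085238), np.float64(0.32096088903486364), np.float64(0.16263071045748387)]
```

View pics/c1.png

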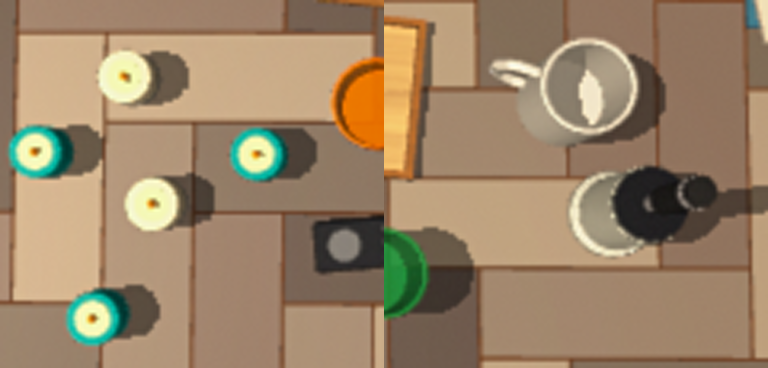

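The ivory candles are at crop (126,77) and (152,205), all-cream bodies. The other three have turquoise sides, so they are look-alikes. On the right is the brush, with the guard at (650,203) and the handle top at (697,191). I'll triangulate the brush and refine the glasses.

```bash
python3 - <<'E'
from m import *
t=cv2.cvtColor(cv2.imread('pics/t0.png'),cv2.COLOR_BGR2RGB); s=cv2.cvtColor(cv2.imread('pics/s0.png'),cv2.COLOR_BGR2RGB)
# brush black pixels
for n,im,(x0,y0,x1,y1) in(('top',t,(405,185,460,220)),('scene',s,(165,98,205,155))):
    v=im.max(2)[y0:y1,x0:x1]<45
    ys,xs=np.nonzero(v)
    print(n); 
    if n=='scene':
        for r in range(y0,y1,3):
            k=xs[ys+y0==r]; print(r,(k.min()+x0,k.max()+x0) if len(k) else None)
    else:
        for c in range(x0,x1,3):
            k=ys[xs+x0==c]; print(c,(k.min()+y0,k.max()+y0) if len(k) else None)
print('handle top z.23 top cam',ray('top',(437.8,199.7),.23))
print('guard z.114',ray('top',(423.1,203.4),.114))
print('scene handle top',ray('scene',(179.5,105.5),.23))
print('holder foot edge? rim left edge',ray('top',(398,206),.11))
# glass: top silhouette rim ellipse & scene
for k,lo,hi in(('green',(50,120,40),(75,255,255)),('amber',(5,200,120),(16,255,255))):
    b,m=blobs(s,lo,hi,100); print(k,[(c,st) for c,st in b])
print([proj('top',(.47,-.139,z)) for z in(0,.095)],[proj('scene',(.47,-.139,z)) for z in(0,.095)],[proj('scene',(.4915,.071,z)) for z in(0,.095)])
B=np.array([.532,-.34,.26]);print(rel(B)); 
E
```

```text
top
405 None
408 None
411 None
414 (np.int64(197), np.int64(209))
417 (np.int64(195), np.int64(212))
420 (np.int64(194), np.int64(213))
423 (np.int64(193), np.int64(214))
426 (np.int64(193), np.int64(214))
429 (np.int64(194), np.int64(212))
432 (np.int64(204), np.int64(210))
435 (np.int64(197), np.int64(202))
438 (np.int64(196), np.int64(203))
441 (np.int64(196), np.int64(203))
444 None
447 None
450 None
453 None
456 None
459 None
scene
98 None
101 None
104 (np.int64(176), np.int64(181))
107 (np.int64(175), np.int64(182))
110 None
113 (np.int64(176), np.int64(183))
116 (np.int64(176), np.int64(183))
119 (np.int64(177), np.int64(184))
122 (np.int64(177), np.int64(184))
125 (np.int64(178), np.int64(184))
128 (np.int64(178), np.int64(185))
131 (np.int64(179), np.int64(186))
134 (np.int64(180), np.int64(185))
137 None
140 (np.int64(176), np.int64(193))
143 (np.int64(174), np.int64(194))
146 (np.int64(175), np.int64(191))
149 None
152 None
handle top z.23 top cam [ 0.5262 -0.3549  0.23  ]
guard z.114 [ 0.527  -0.3585  0.114 ]
scene handle top [ 0.5307 -0.341   0.23  ]
holder foot edge? rim left edge [ 0.5204 -0.2945  0.11  ]
green [(array([240.6, 198.7]), array([226, 174,  29,  43, 868], dtype=int32))]
amber []
[array([332.8655, 226.5054]), array([337.5034, 225.3845])] [array([241.9443, 208.1926]), array([240.5488, 179.5365])] [array([278.1503, 259.6879]), array([278.9398, 229.986 ])]
[ 0.6933 -0.1937 -0.0591]
```

>>> send_rows(increments=[{"dz":-0.12,"claw":-1},{"dz":-0.14,"claw":-1},{"dx":0.1,"dy":-0.025,"dz":-0.14,"claw":-1},{"dx":0.2,"dy":-0.05,"dz":-0.14,"claw":-1},{"dx":0.3,"dy":-0.075,"dz":-0.14,"claw":-1},{"dx":0.4,"dy":-0.1,"dz":-0.14,"claw":-1},{"dx":0.5,"dy":-0.125,"dz":-0.14,"claw":-1},{"dx":0.6,"dy":-0.15,"dz":-0.14,"claw":-1},{"dx":0.67,"dy":-0.167,"dz":-0.14,"claw":-1},{"dx":0.67,"dy":-0.167,"dz":-0.14,"claw":-1},{"dx":0.67,"dy":-0.167,"dz":-0.14,"claw":-1}])

```text
invalid input
```

```bash
python3 - <<'E'
from m import *
kc=cam('wrist');im=grab('wrist','w1.png');print(pose())
print('pred handle top',proj('wrist',(.527,-.356,.23),kc),'guard',proj('wrist',(.527,-.356,.114),kc))
E
```

```text
[[ 0.9128  0.4085 -0.0005  0.2552]
 [ 0.4085 -0.9128  0.0016 -0.57  ]
 [ 0.0002 -0.0016 -1.      0.2303]
 [ 0.      0.      0.      1.    ]]
pred handle top [ -153.0647 -1286.4234] guard [ 137.0092 -355.0622]
```

View pics/w1.png

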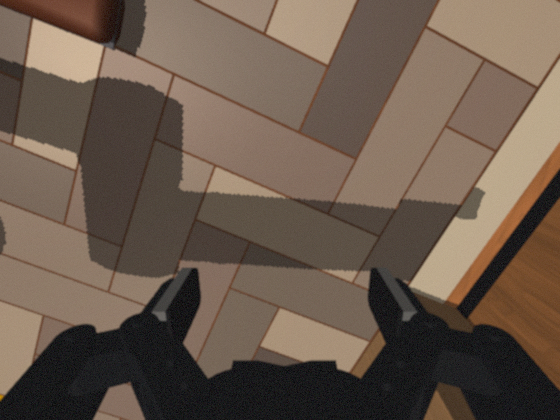

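The move was refused, so this view is just the bare table from the start pose. I'll resend with every field filled in.

>>> send_rows(increments=[{"dx":0,"dy":0,"dz":-0.12,"yaw":0,"claw":-1},{"dx":0.1,"dy":-0.025,"dz":-0.14,"yaw":0,"claw":-1},{"dx":0.2,"dy":-0.05,"dz":-0.14,"yaw":0,"claw":-1},{"dx":0.3,"dy":-0.075,"dz":-0.14,"yaw":0,"claw":-1},{"dx":0.4,"dy":-0.1,"dz":-0.14,"yaw":0,"claw":-1},{"dx":0.5,"dy":-0.125,"dz":-0.14,"yaw":0,"claw":-1},{"dx":0.6,"dy":-0.15,"dz":-0.14,"yaw":0,"claw":-1},{"dx":0.67,"dy":-0.167,"dz":-0.14,"yaw":0,"claw":-1},{"dx":0.67,"dy":-0.167,"dz":-0.14,"yaw":0,"claw":-1},{"dx":0.67,"dy":-0.167,"dz":-0.14,"yaw":0,"claw":-1}])

```text
time: 1.4
tool_pos: [0.5266, -0.3576, 0.3009]
tool_rot: [-0.0, 0.978, 0.209, -0.0]
contact_force: [0.0, -0.2, 0.5]
gripper_width: 1.0
grasp_force: 0.0
```

```bash
python3 - <<'E'
from m import *
kc=cam('wrist');im=grab('wrist','w2.png');print(pose())
print('pred handle top',proj('wrist',(.527,-.356,.23),kc),'guard',proj('wrist',(.527,-.356,.114),kc))
E
```

```text
[[ 0.9131  0.4077 -0.0007  0.5263]
 [ 0.4077 -0.9131  0.0001 -0.3579]
 [-0.0006 -0.0004 -1.      0.301 ]
 [ 0.      0.      0.      1.    ]]
pred handle top [283.1034 223.7707] guard [283.4177 189.1498]
```

View pics/w2.png

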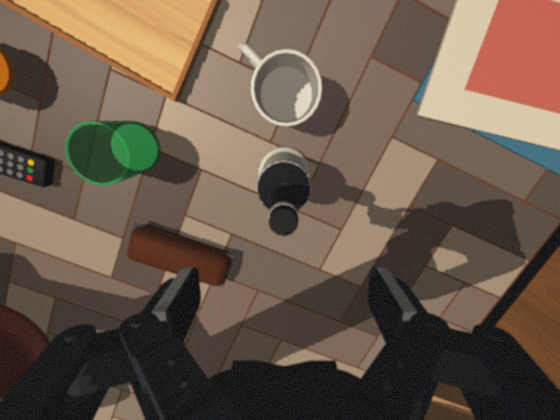

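Wrist view: handle top at (284,219) and guard at (284,189), each within 4 mm of prediction. Mug is at (287,88), green glass (112,152), spectacle case (180,253). Descending to grip.

>>> send_rows(increments=[{"dx":0.004,"dy":0,"dz":0.06,"yaw":0,"claw":-1},{"dx":0.004,"dy":0,"dz":0.14,"yaw":0,"claw":-1},{"dx":0.004,"dy":0,"dz":0.22,"yaw":0,"claw":-1},{"dx":0.004,"dy":0,"dz":0.26,"yaw":0,"claw":-1},{"dx":0.004,"dy":0,"dz":0.26,"yaw":0,"claw":-1},{"dx":0.004,"dy":0,"dz":0.26,"yaw":0,"claw":1},{"dx":0.004,"dy":0,"dz":0.26,"yaw":0,"claw":1},{"dx":0.004,"dy":0,"dz":0.26,"yaw":0,"claw":1},{"dx":0.004,"dy":0,"dz":0.26,"yaw":0,"claw":1},{"dx":0.004,"dy":0,"dz":0.26,"yaw":0,"claw":1},{"dx":0.004,"dy":0,"dz":0.26,"yaw":0,"claw":1},{"dx":0.004,"dy":0,"dz":0.26,"yaw":0,"claw":1},{"dx":0.004,"dy":0,"dz":0.26,"yaw":0,"claw":1}])

```text
time: 3.08
tool_pos: [0.529, -0.3567, 0.1714]
tool_rot: [0.0, 0.978, 0.209, 0.0]
contact_force: [1.6, -1.0, 0.5]
gripper_width: 0.262
grasp_force: 58.6
```

```bash
python3 - <<'E'
from m import *
s=manip.state();print(pose(),s['gripper_width'],s['grasp_force'],s['contact_force'],s['time'])
grab('scene','s1.png')
E
```

```text
[[ 0.9127  0.4086  0.0005  0.529 ]
 [ 0.4086 -0.9127 -0.0004 -0.3567]
 [ 0.0003  0.0006 -1.      0.1714]
 [ 0.      0.      0.      1.    ]] 0.26204091924123957 58.59534502029419 [ 1.6387 -0.9735  0.5324] 3.075
```

>>> send_rows(increments=[{"dx":0,"dy":0,"dz":-0.03,"yaw":0,"claw":1},{"dx":0,"dy":0,"dz":-0.08,"yaw":0,"claw":1},{"dx":0,"dy":0,"dz":-0.14,"yaw":0,"claw":1},{"dx":0,"dy":0,"dz":-0.2,"yaw":0,"claw":1},{"dx":0,"dy":0,"dz":-0.26,"yaw":0,"claw":1},{"dx":0,"dy":0,"dz":-0.31,"yaw":0,"claw":1},{"dx":0,"dy":0,"dz":-0.32,"yaw":0,"claw":1},{"dx":0,"dy":0,"dz":-0.32,"yaw":0,"claw":1},{"dx":0,"dy":0,"dz":-0.32,"yaw":0,"claw":1}])

```text
time: 4.25
tool_pos: [0.5283, -0.3561, 0.3293]
tool_rot: [-0.001, 0.978, 0.209, -0.001]
contact_force: [0.3, -0.2, -2.1]
gripper_width: 0.268
grasp_force: 58.8
```

```bash
python3 - <<'E'
from m import *
kc=cam('wrist');im=grab('wrist','w3.png');grab('scene','s2.png');t=grab('top','t2.png');T=pose();print(T,manip.state()['contact_force'])
print('green rim pred',[proj('wrist',(.4705,-.139,z),kc) for z in(.095,.006)])
b,m=blobs(im,(50,120,40),(75,255,255),100);print(b)
cv2.imwrite('pics/c3.png',np.hstack([im[:,:,::-1][:400,:400],cv2.resize(cv2.imread('pics/s2.png')[60:260,110:310],(400,400),interpolation=2)]))
E
```

```text
[[ 0.9128  0.4085 -0.0018  0.5285]
 [ 0.4085 -0.9128  0.0015 -0.3563]
 [-0.001  -0.0021 -1.      0.3298]
 [ 0.      0.      0.      1.    ]] [ 0.379  -0.5584 -0.8426]
green rim pred [array([110.5477, 153.6403]), array([142.8841, 147.0145])]
[(array([137.6, 147.2]), array([  84,  123,   84,   59, 2051], dtype=int32))]
```

View pics/c3.png

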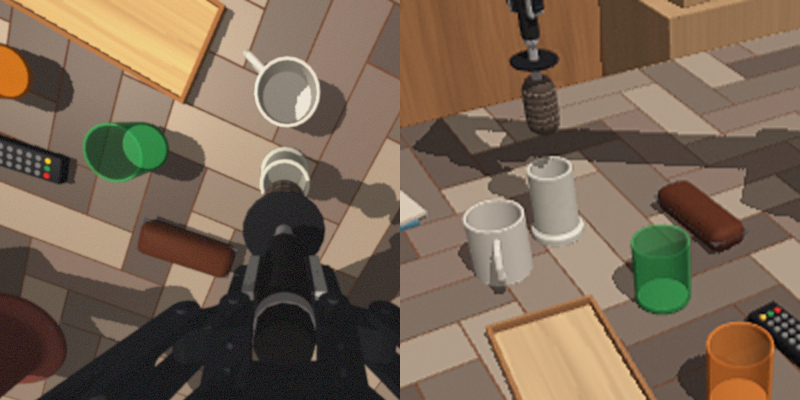

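The crops show the brush gripped and hanging straight above the holder. In the wrist view the green rim centre is at (115,152), 4 px from prediction, so I'm shifting the estimate to (0.4715,-0.141). Moving above it.

>>> send_rows(increments=[{"dx":0.007,"dy":-0.04,"dz":0,"yaw":0,"claw":1},{"dx":0.02,"dy":-0.12,"dz":0,"yaw":0,"claw":1},{"dx":0.035,"dy":-0.22,"dz":0,"yaw":0,"claw":1},{"dx":0.05,"dy":-0.32,"dz":0,"yaw":0,"claw":1},{"dx":0.065,"dy":-0.4,"dz":0,"yaw":0,"claw":1},{"dx":0.072,"dy":-0.44,"dz":0,"yaw":0,"claw":1},{"dx":0.072,"dy":-0.44,"dz":0,"yaw":0,"claw":1},{"dx":0.072,"dy":-0.44,"dz":0,"yaw":0,"claw":1},{"dx":0.072,"dy":-0.44,"dz":0,"yaw":0,"claw":1}])

```text
time: 5.52
tool_pos: [0.4719, -0.1419, 0.3311]
tool_rot: [-0.0, 0.978, 0.208, -0.0]
contact_force: [1.4, -0.1, -3.5]
gripper_width: 0.267
grasp_force: 59.1
```

```bash
python3 - <<'E'
from m import *
kc=cam('wrist');im=grab('wrist','w4.png');s=grab('scene','s4.png');grab('top','t4.png');T=pose();print(T)
G=(.4715,-.141)
print('tip',proj('scene',T[:3,3]-[0,0,.159]),'rim',proj('scene',(*G,.095)),'base',proj('scene',(*G,0)))
print('wrist: floor',proj('wrist',(*G,.006),kc),'rim',proj('wrist',(*G,.095),kc),'tip',proj('wrist',T[:3,3]-[0,0,.159],kc))
print(blobs(im,(50,120,40),(75,255,255),100)[0],blobs(s,(50,120,40),(75,255,255),100)[0])
print('amber',blobs(im,(5,200,100),(16,255,255),100)[0])
cv2.imwrite('pics/c4.png',np.hstack([im[:,:,::-1][:400,:400],cv2.resize(s[:,:,::-1][60:260,150:350],(400,400),interpolation=2)]))
E
```

```text
[[ 0.9132  0.4075 -0.0005  0.4719]
 [ 0.4075 -0.9132  0.0002 -0.1417]
 [-0.0004 -0.0003 -1.      0.3311]
 [ 0.      0.      0.      1.    ]]
tip [238.0703 153.4507] rim [239.6484 179.3286] base [241.092  207.9799]
wrist: floor [283.7008 169.9034] rim [283.6352 181.3044] tip [284.3197 196.1724]
[(array([285.2, 168.9]), array([ 256,  148,   56,   49, 1574], dtype=int32))] [(array([240.6, 198.8]), array([226, 175,  29,  42, 866], dtype=int32))]
amber [(array([159.1,  99.3]), array([ 134,   67,   48,   59, 1644], dtype=int32)), (array([101.5,  99.2]), array([ 96,  78,  17,  39, 124], dtype=int32))]
```

View pics/c4.png

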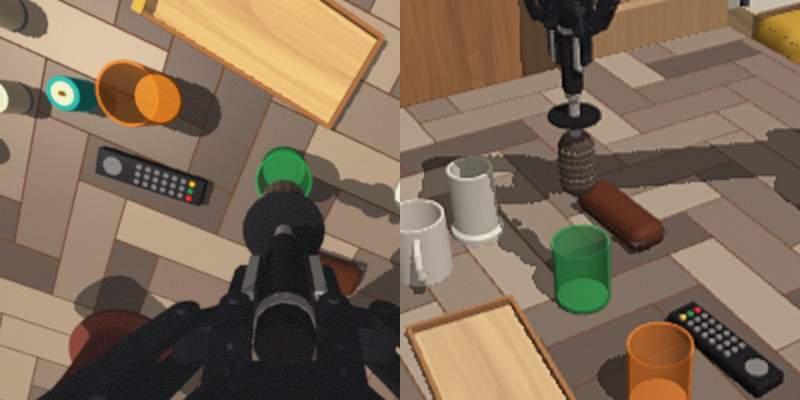

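Green glass spans columns 256–312 in the wrist view (centre 284), right under the brush. The scene view agrees. Descending into the green glass.

>>> send_rows(increments=[{"dx":0,"dy":0,"dz":0.03,"yaw":0,"claw":1},{"dx":0,"dy":0,"dz":0.08,"yaw":0,"claw":1},{"dx":0,"dy":0,"dz":0.13,"yaw":0,"claw":1},{"dx":0,"dy":0,"dz":0.18,"yaw":0,"claw":1},{"dx":0,"dy":0,"dz":0.23,"yaw":0,"claw":1},{"dx":0,"dy":0,"dz":0.27,"yaw":0,"claw":1},{"dx":0,"dy":0,"dz":0.3,"yaw":0,"claw":1},{"dx":0,"dy":0,"dz":0.32,"yaw":0,"claw":1},{"dx":0,"dy":0,"dz":0.328,"yaw":0,"claw":1},{"dx":0,"dy":0,"dz":0.33,"yaw":0,"claw":1},{"dx":0,"dy":0,"dz":0.33,"yaw":0,"claw":1},{"dx":0,"dy":0,"dz":0.33,"yaw":0,"claw":1}])

```text
time: 7.18
tool_pos: [0.4722, -0.1413, 0.167]
tool_rot: [0.001, 0.978, 0.209, 0.001]
contact_force: [0.2, -0.4, -0.1]
gripper_width: 0.263
grasp_force: 59.4
```

```bash
python3 - <<'E'
from m import *
s=grab('scene','s5.png');T=pose();print(T[:3,3],manip.state()['contact_force'])
print(blobs(s,(50,120,40),(75,255,255),100)[0])
K,C=cam('scene');print('guard pred',proj('scene',T[:3,3]-[0,0,.159-.1]))
y=s[100:180,215:265].max(2)<45; ys,xs=np.nonzero(y);print([(r+100,xs[ys==r].min()+215,xs[ys==r].max()+215) for r in range(0,80,3) if (ys==r).any()])
E
```

```text
[ 0.4722 -0.1413  0.167 ] [ 0.0647 -0.6515 -0.658 ]
[(array([240.6, 199.7]), array([226, 178,  29,  39, 814], dtype=int32))]
guard pred [239.1227 175.178 ]
[(100, np.int64(219), np.int64(251)), (103, np.int64(220), np.int64(251)), (106, np.int64(220), np.int64(251)), (109, np.int64(221), np.int64(250)), (112, np.int64(218), np.int64(250)), (115, np.int64(215), np.int64(250)), (118, np.int64(215), np.int64(252)), (121, np.int64(215), np.int64(247)), (124, np.int64(216), np.int64(249)), (127, np.int64(217), np.int64(247)), (130, np.int64(219), np.int64(256)), (133, np.int64(220), np.int64(259)), (136, np.int64(221), np.int64(257)), (139, np.int64(227), np.int64(255)), (142, np.int64(232), np.int64(254)), (145, np.int64(231), np.int64(250)), (148, np.int64(232), np.int64(247)), (151, np.int64(232), np.int64(248)), (154, np.int64(232), np.int64(248)), (157, np.int64(234), np.int64(244)), (160, np.int64(234), np.int64(244)), (163, np.int64(235), np.int64(244)), (166, np.int64(235), np.int64(246)), (169, np.int64(248), np.int64(250)), (172, np.int64(231), np.int64(253)), (175, np.int64(229), np.int64(257)), (178, np.int64(229), np.int64(261))]
```

>>> send_rows(increments=[{"dx":0,"dy":0,"dz":0.005,"yaw":0,"claw":1},{"dx":0,"dy":0,"dz":0.008,"yaw":0,"claw":1},{"dx":0,"dy":0,"dz":0.008,"yaw":0,"claw":1},{"dx":0,"dy":0,"dz":0.008,"yaw":0,"claw":1}])

```text
time: 7.72
tool_pos: [0.4721, -0.1413, 0.1626]
tool_rot: [0.0, 0.978, 0.209, 0.0]
contact_force: [-0.4, -0.8, 2.2]
gripper_width: 0.267
grasp_force: 59.5
```

>>> send_rows(increments=[{"dx":0,"dy":0,"dz":-0.03,"yaw":0,"claw":1},{"dx":0,"dy":0,"dz":-0.07,"yaw":0,"claw":1},{"dx":0,"dy":0,"dz":-0.11,"yaw":0,"claw":1},{"dx":0,"dy":0,"dz":-0.136,"yaw":0,"claw":1},{"dx":0,"dy":0,"dz":-0.136,"yaw":0,"claw":1},{"dx":0,"dy":0,"dz":-0.136,"yaw":0,"claw":1},{"dx":0,"dy":0,"dz":-0.11,"yaw":0,"claw":1},{"dx":0,"dy":0,"dz":-0.07,"yaw":0,"claw":1},{"dx":0,"dy":0,"dz":-0.03,"yaw":0,"claw":1},{"dx":0,"dy":0,"dz":-0.008,"yaw":0,"claw":1},{"dx":0,"dy":0,"dz":0,"yaw":0,"claw":1},{"dx":0,"dy":0,"dz":0,"yaw":0,"claw":1},{"dx":0,"dy":0,"dz":0,"yaw":0,"claw":1},{"dx":0,"dy":0,"dz":0,"yaw":0,"claw":1}])

```text
time: 9.48
tool_pos: [0.4722, -0.1413, 0.1631]
tool_rot: [0.0, 0.978, 0.209, 0.001]
contact_force: [-2.1, 0.4, 1.4]
gripper_width: 0.266
grasp_force: 59.7
```

```bash
python3 - <<'E'
from m import *
s=grab('scene');T=pose();print(T,manip.state()['contact_force'])
print(blobs(s,(50,120,40),(75,255,255),100)[0])
# amber from w4 (pose then)
T4=np.array([[.9132,.4075,-.0005,.4719],[.4075,-.9132,.0002,-.1417],[-.0004,-.0003,-1,.3311],[0,0,0,1]])
p=manip.camera_params('wrist');kc=(np.array(p['camera_matrix']),T4@np.array(p['tool_from_camera']))
A=(.4915,.071)
print('amber pred rim/floor',proj('wrist',(*A,.095),kc),proj('wrist',(*A,.006),kc))
print('ray rim',ray('wrist',(128.5,93),.095,kc),'floor',ray('wrist',(158,98.5),.006,kc))
s0=cv2.imread('pics/s0.png')
m=cv2.inRange(cv2.cvtColor(s0,cv2.COLOR_BGR2HSV),(4,180,80),(16,255,255));m[:200]=0;m[290:]=0;m[:,:255]=0;m[:,310:]=0
n,l,st,c=cv2.connectedComponentsWithStats(m);print(st[1:][st[1:,4]>50],c)
E
```

```text
[[ 0.9127  0.4085  0.0013  0.4722]
 [ 0.4085 -0.9127 -0.0008 -0.1413]
 [ 0.0009  0.0012 -1.      0.163 ]
 [ 0.      0.      0.      1.    ]] [-1.2306  0.4756  1.425 ]
[(array([240.6, 199.7]), array([226, 178,  29,  39, 812], dtype=int32))]
amber pred rim/floor [129.6865  95.9029] [159.639  100.2408]
ray rim [0.4941 0.0731 0.095 ] floor [0.4929 0.0739 0.006 ]
[[ 263  221   35   52 1503]] [[279.5026 209.2663]
 [279.0971 245.8323]]
```

>>> send_rows(increments=[{"dx":0,"dy":0,"dz":-0.04,"yaw":0,"claw":1},{"dx":0,"dy":0,"dz":-0.11,"yaw":0,"claw":1},{"dx":0,"dy":0,"dz":-0.19,"yaw":0,"claw":1},{"dx":0,"dy":0,"dz":-0.27,"yaw":0,"claw":1},{"dx":0,"dy":0,"dz":-0.32,"yaw":0,"claw":1},{"dx":0.02,"dy":-0.035,"dz":-0.336,"yaw":0,"claw":1},{"dx":0.06,"dy":-0.105,"dz":-0.336,"yaw":0,"claw":1},{"dx":0.105,"dy":-0.185,"dz":-0.336,"yaw":0,"claw":1},{"dx":0.15,"dy":-0.265,"dz":-0.336,"yaw":0,"claw":1},{"dx":0.19,"dy":-0.335,"dz":-0.336,"yaw":0,"claw":1},{"dx":0.211,"dy":-0.373,"dz":-0.336,"yaw":0,"claw":1},{"dx":0.211,"dy":-0.373,"dz":-0.336,"yaw":0,"claw":1},{"dx":0.211,"dy":-0.373,"dz":-0.336,"yaw":0,"claw":1},{"dx":0.211,"dy":-0.373,"dz":-0.336,"yaw":0,"claw":1}])

```text
time: 11.28
tool_pos: [0.492, 0.0714, 0.3306]
tool_rot: [0.0, 0.978, 0.208, 0.0]
contact_force: [0.2, -0.5, -2.0]
gripper_width: 0.27
grasp_force: 59.5
```

```bash
python3 - <<'E'
from m import *
kc=cam('wrist');im=grab('wrist','w6.png');s=grab('scene','s6.png');T=pose();print(T)
G=(.4925,.072)
print('wrist: floor',proj('wrist',(*G,.006),kc),'rim',proj('wrist',(*G,.095),kc),'tip',proj('wrist',T[:3,3]-[0,0,.159],kc))
print('amber',blobs(im,(4,180,80),(16,255,255),200)[0])
print('scene tip',proj('scene',T[:3,3]-[0,0,.159]),'rim',proj('scene',(*G,.095)))
print(blobs(s,(4,180,80),(16,255,255),200)[0])
E
```

```text
[[ 0.9133  0.4072  0.0002  0.492 ]
 [ 0.4072 -0.9133 -0.0001  0.0715]
 [ 0.0002  0.0002 -1.      0.3304]
 [ 0.      0.      0.      1.    ]]
wrist: floor [284.0134 169.6682] rim [284.0602 180.9788] tip [284.3645 196.2585]
amber [(array([282.8, 169. ]), array([ 254,  147,   58,   51, 1746], dtype=int32))]
scene tip [279.5968 203.2644] rim [278.8114 230.4118]
[(array([279., 246.]), array([ 263,  221,   35,   52, 1494], dtype=int32))]
```

Amber spans columns 254–312 (centre 283), so it's aligned. Doing the full down, up and down now.

>>> send_rows(increments=[{"dx":0,"dy":0,"dz":0.03,"yaw":0,"claw":1},{"dx":0,"dy":0,"dz":0.08,"yaw":0,"claw":1},{"dx":0,"dy":0,"dz":0.13,"yaw":0,"claw":1},{"dx":0,"dy":0,"dz":0.18,"yaw":0,"claw":1},{"dx":0,"dy":0,"dz":0.23,"yaw":0,"claw":1},{"dx":0,"dy":0,"dz":0.27,"yaw":0,"claw":1},{"dx":0,"dy":0,"dz":0.3,"yaw":0,"claw":1},{"dx":0,"dy":0,"dz":0.32,"yaw":0,"claw":1},{"dx":0,"dy":0,"dz":0.33,"yaw":0,"claw":1},{"dx":0,"dy":0,"dz":0.335,"yaw":0,"claw":1},{"dx":0,"dy":0,"dz":0.335,"yaw":0,"claw":1},{"dx":0,"dy":0,"dz":0.335,"yaw":0,"claw":1},{"dx":0,"dy":0,"dz":0.335,"yaw":0,"claw":1}])

```text
time: 13.0
tool_pos: [0.4922, 0.0723, 0.1633]
tool_rot: [0.0, 0.978, 0.209, 0.0]
contact_force: [-1.5, 0.8, 1.3]
gripper_width: 0.265
grasp_force: 59.8
```

>>> send_rows(increments=[{"dx":0,"dy":0,"dz":-0.03,"yaw":0,"claw":1},{"dx":0,"dy":0,"dz":-0.07,"yaw":0,"claw":1},{"dx":0,"dy":0,"dz":-0.11,"yaw":0,"claw":1},{"dx":0,"dy":0,"dz":-0.136,"yaw":0,"claw":1},{"dx":0,"dy":0,"dz":-0.136,"yaw":0,"claw":1},{"dx":0,"dy":0,"dz":-0.136,"yaw":0,"claw":1},{"dx":0,"dy":0,"dz":-0.11,"yaw":0,"claw":1},{"dx":0,"dy":0,"dz":-0.07,"yaw":0,"claw":1},{"dx":0,"dy":0,"dz":-0.03,"yaw":0,"claw":1},{"dx":0,"dy":0,"dz":-0.008,"yaw":0,"claw":1},{"dx":0,"dy":0,"dz":0,"yaw":0,"claw":1},{"dx":0,"dy":0,"dz":0,"yaw":0,"claw":1},{"dx":0,"dy":0,"dz":0,"yaw":0,"claw":1},{"dx":0,"dy":0,"dz":0,"yaw":0,"claw":1}])

```text
time: 14.75
tool_pos: [0.4924, 0.0722, 0.1636]
tool_rot: [0.0, 0.978, 0.209, 0.001]
contact_force: [-0.5, 0.2, 0.6]
gripper_width: 0.265
grasp_force: 59.9
```

>>> send_rows(increments=[{"dx":0,"dy":0,"dz":-0.04,"yaw":0,"claw":1},{"dx":0,"dy":0,"dz":-0.11,"yaw":0,"claw":1},{"dx":0,"dy":0,"dz":-0.19,"yaw":0,"claw":1},{"dx":0,"dy":0,"dz":-0.27,"yaw":0,"claw":1},{"dx":0,"dy":0,"dz":-0.32,"yaw":0,"claw":1},{"dx":0,"dy":0,"dz":-0.336,"yaw":0,"claw":1},{"dx":0,"dy":0,"dz":-0.336,"yaw":0,"claw":1}])

```text
time: 15.62
tool_pos: [0.492, 0.0723, 0.3312]
tool_rot: [0.0, 0.978, 0.209, 0.001]
contact_force: [-0.2, 0.6, -1.5]
gripper_width: 0.269
grasp_force: 59.6
```

```bash
python3 - <<'E'
from m import *
kc=cam('wrist');im=grab('wrist','w7.png');s=grab('scene','s7.png');t=grab('top','t7.png');T=pose();print(T)
# tray in wrist & scene: project estimated corners
c=np.array([.6415,-.0308]);uy=np.array([.094,.9956]);ux=np.array([.9956,-.094])
s0=cv2.imread('pics/s0.png')[:,:,::-1].copy()
t0=cv2.imread('pics/t0.png')[:,:,::-1].copy()
for n,im_ in(('scene',s0),('top',t0),('wrist',im)):
    P=[tuple(int(v) for v in proj(n,(*(c+a*ux*.071+b*uy*.156),.018),kc if n=='wrist' else None)) for a,b in((1,1),(1,-1),(-1,-1),(-1,1))]
    print(n,P); cv2.polylines(im_,[np.array(P)],True,(0,0,255),1)
o=np.vstack([np.hstack([cv2.resize(s0[200:320,140:270],(390,360)),cv2.resize(t0[120:210,225:365],(410,264),interpolation=2) if 0 else cv2.resize(t0[120:210,225:365],(410,360))]) ])
cv2.imwrite('pics/c7.png',o[:,:,::-1])
E
```

```text
[[ 0.9128  0.4085 -0.0027  0.4913]
 [ 0.4085 -0.9128  0.      0.0722]
 [-0.0025 -0.0011 -1.      0.3291]
 [ 0.      0.      0.      1.    ]]
scene [(193, 314), (152, 221), (205, 205), (257, 288)]
top [(242, 135), (352, 146), (347, 195), (237, 185)]
wrist [(325, -4), (504, 117), (442, 198), (273, 96)]
```

View pics/c7.png

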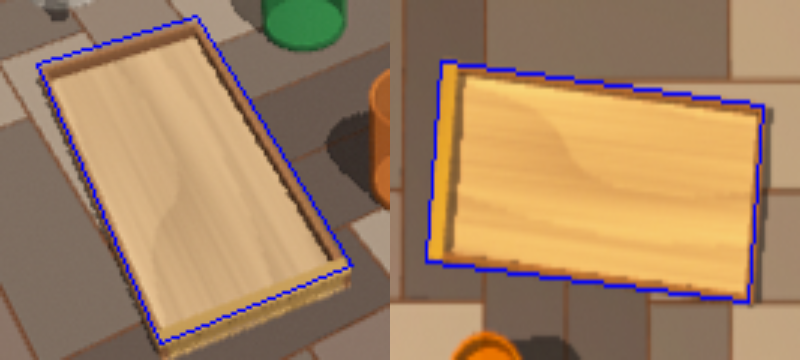

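The estimated tray outline (blue) fits in both views, with the brass end at bottom right in the scene crop and on the left in the top crop. Both glasses got light contact. Next I go to the tray's brass end and press.

>>> send_rows(increments=[{"dx":0.03,"dy":0.012,"dz":0,"yaw":0,"claw":1},{"dx":0.09,"dy":0.037,"dz":0,"yaw":0,"claw":1},{"dx":0.16,"dy":0.066,"dz":0,"yaw":0,"claw":1},{"dx":0.23,"dy":0.095,"dz":0,"yaw":0,"claw":1},{"dx":0.28,"dy":0.115,"dz":0,"yaw":0,"claw":1},{"dx":0.295,"dy":0.122,"dz":0.03,"yaw":0,"claw":1},{"dx":0.295,"dy":0.122,"dz":0.09,"yaw":0,"claw":1},{"dx":0.295,"dy":0.122,"dz":0.15,"yaw":0,"claw":1},{"dx":0.295,"dy":0.122,"dz":0.21,"yaw":0,"claw":1},{"dx":0.295,"dy":0.122,"dz":0.26,"yaw":0,"claw":1},{"dx":0.295,"dy":0.122,"dz":0.3,"yaw":0,"claw":1},{"dx":0.295,"dy":0.122,"dz":0.32,"yaw":0,"claw":1},{"dx":0.295,"dy":0.122,"dz":0.33,"yaw":0,"claw":1},{"dx":0.295,"dy":0.122,"dz":0.338,"yaw":0,"claw":1},{"dx":0.295,"dy":0.122,"dz":0.344,"yaw":0,"claw":1},{"dx":0.295,"dy":0.122,"dz":0.344,"yaw":0,"claw":1},{"dx":0.295,"dy":0.122,"dz":0.344,"yaw":0,"claw":1}])

```text
time: 17.9
tool_pos: [0.6518, 0.0769, 0.1596]
tool_rot: [0.0, 0.978, 0.209, 0.001]
contact_force: [-0.6, -0.4, 2.9]
gripper_width: 0.262
grasp_force: 60.0
```

```bash
python3 - <<'E'
from m import *
s=grab('scene','s8.png');T=pose();S=manip.state();print(T,S['contact_force'],S['time'])
c=np.array([.6415,-.0308]);uy=np.array([.094,.9956]);print('tray y',(T[:2,3]-c)@uy,'to end',rel([*(c-.108*uy),T[2,3]]))
E
```

```text
[[ 0.9128  0.4085  0.0011  0.6518]
 [ 0.4085 -0.9128  0.      0.0768]
 [ 0.001   0.0004 -1.      0.1595]
 [ 0.      0.      0.      1.    ]] [-1.3481  0.6364  2.4591] 17.95
tray y 0.10811958902146183 to end [-0.2131  0.376  -0.    ]
```

>>> send_rows(increments=[{"dx":-0.005,"dy":0.009,"dz":0,"yaw":0,"claw":1},{"dx":-0.016,"dy":0.028,"dz":0,"yaw":0,"claw":1},{"dx":-0.029,"dy":0.051,"dz":0,"yaw":0,"claw":1},{"dx":-0.042,"dy":0.074,"dz":0,"yaw":0,"claw":1},{"dx":-0.055,"dy":0.097,"dz":0,"yaw":0,"claw":1},{"dx":-0.068,"dy":0.12,"dz":0,"yaw":0,"claw":1},{"dx":-0.081,"dy":0.143,"dz":0,"yaw":0,"claw":1},{"dx":-0.094,"dy":0.166,"dz":0,"yaw":0,"claw":1},{"dx":-0.107,"dy":0.189,"dz":0,"yaw":0,"claw":1},{"dx":-0.12,"dy":0.212,"dz":0,"yaw":0,"claw":1},{"dx":-0.133,"dy":0.235,"dz":0,"yaw":0,"claw":1},{"dx":-0.146,"dy":0.258,"dz":0,"yaw":0,"claw":1},{"dx":-0.159,"dy":0.281,"dz":0,"yaw":0,"claw":1},{"dx":-0.172,"dy":0.304,"dz":0,"yaw":0,"claw":1},{"dx":-0.185,"dy":0.327,"dz":0,"yaw":0,"claw":1},{"dx":-0.198,"dy":0.35,"dz":0,"yaw":0,"claw":1},{"dx":-0.208,"dy":0.367,"dz":0,"yaw":0,"claw":1},{"dx":-0.213,"dy":0.376,"dz":0,"yaw":0,"claw":1},{"dx":-0.213,"dy":0.376,"dz":0,"yaw":0,"claw":1},{"dx":-0.213,"dy":0.376,"dz":0,"yaw":0,"claw":1}])

```text
time: 20.45
tool_pos: [0.6312, -0.1386, 0.159]
tool_rot: [0.001, 0.978, 0.209, -0.0]
contact_force: [0.5, 0.4, 2.8]
gripper_width: 0.266
grasp_force: 60.0
```

>>> send_rows(increments=[{"dx":0,"dy":0,"dz":-0.02,"yaw":0,"claw":1},{"dx":0,"dy":0,"dz":-0.08,"yaw":0,"claw":1},{"dx":0,"dy":0,"dz":-0.16,"yaw":0,"claw":1},{"dx":0,"dy":0,"dz":-0.24,"yaw":0,"claw":1},{"dx":0,"dy":0,"dz":-0.31,"yaw":0,"claw":1},{"dx":0,"dy":0,"dz":-0.344,"yaw":0,"claw":1},{"dx":0,"dy":0,"dz":-0.344,"yaw":0,"claw":1},{"dx":0,"dy":0,"dz":-0.344,"yaw":0,"claw":1}])

```text
time: 21.45
tool_pos: [0.6303, -0.138, 0.3282]
tool_rot: [-0.001, 0.978, 0.209, -0.002]
contact_force: [-0.1, 0.3, -1.8]
gripper_width: 0.264
grasp_force: 59.6
```

```bash
python3 - <<'E'
from m import *
s=grab('scene','s9.png');T=pose();print(T,manip.state()['contact_force'],manip.state()['gripper_width'])
print('to home above',rel([.529,-.3567,T[2,3]]))
print('pred tip',proj('scene',T[:3,3]-[0,0,.159]))
cv2.imwrite('pics/c9.png',cv2.resize(s[60:280,130:330],(600,600),interpolation=2)[:,:,::-1])
E
```

```text
[[ 0.9128  0.4085 -0.0041  0.6302]
 [ 0.4085 -0.9128  0.0013 -0.138 ]
 [-0.0032 -0.0029 -1.      0.328 ]
 [ 0.      0.      0.      1.    ]] [-0.4673 -0.7427 -1.6548] 0.2591464253503687
to home above [-0.3635  0.3165  0.0002]
pred tip [177.7014 175.1648]
```

View pics/c9.png

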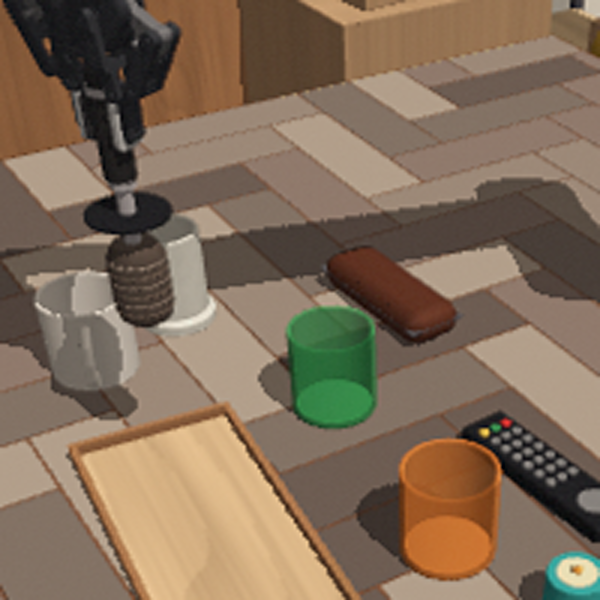

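The brush hangs straight, with its tip about at scene (178,172) as predicted. The glasses are standing. Moving above the holder.

>>> send_rows(increments=[{"dx":-0.03,"dy":0.026,"dz":0,"yaw":0,"claw":1},{"dx":-0.09,"dy":0.078,"dz":0,"yaw":0,"claw":1},{"dx":-0.16,"dy":0.138,"dz":0,"yaw":0,"claw":1},{"dx":-0.23,"dy":0.198,"dz":0,"yaw":0,"claw":1},{"dx":-0.3,"dy":0.259,"dz":0,"yaw":0,"claw":1},{"dx":-0.345,"dy":0.298,"dz":0,"yaw":0,"claw":1},{"dx":-0.365,"dy":0.315,"dz":0,"yaw":0,"claw":1},{"dx":-0.365,"dy":0.315,"dz":0,"yaw":0,"claw":1},{"dx":-0.365,"dy":0.315,"dz":0,"yaw":0,"claw":1},{"dx":-0.365,"dy":0.315,"dz":0,"yaw":0,"claw":1}])

```text
time: 22.75
tool_pos: [0.5293, -0.3556, 0.3309]
tool_rot: [-0.0, 0.978, 0.21, 0.0]
contact_force: [-0.2, -0.2, -1.5]
gripper_width: 0.262
grasp_force: 59.6
```

```bash
python3 - <<'E'
from m import *
T=pose();print(T);print('corr',rel([.529,-.3567,.1714]))
E
```

```text
[[ 0.9121  0.4099  0.0002  0.5293]
 [ 0.4099 -0.9121  0.0001 -0.3556]
 [ 0.0002 -0.     -1.      0.3309]
 [ 0.      0.      0.      1.    ]]
corr [-0.0016  0.0018  0.319 ]
```

>>> send_rows(increments=[{"dx":-0.001,"dy":0.001,"dz":0.03,"yaw":0,"claw":1},{"dx":-0.001,"dy":0.001,"dz":0.07,"yaw":0,"claw":1},{"dx":-0.001,"dy":0.001,"dz":0.11,"yaw":0,"claw":1},{"dx":-0.001,"dy":0.001,"dz":0.14,"yaw":0,"claw":1},{"dx":-0.001,"dy":0.001,"dz":0.17,"yaw":0,"claw":1},{"dx":-0.001,"dy":0.001,"dz":0.2,"yaw":0,"claw":1},{"dx":-0.001,"dy":0.001,"dz":0.23,"yaw":0,"claw":1},{"dx":-0.001,"dy":0.001,"dz":0.26,"yaw":0,"claw":1},{"dx":-0.001,"dy":0.001,"dz":0.29,"yaw":0,"claw":1},{"dx":-0.001,"dy":0.001,"dz":0.31,"yaw":0,"claw":1},{"dx":-0.001,"dy":0.001,"dz":0.32,"yaw":0,"claw":1},{"dx":-0.001,"dy":0.001,"dz":0.321,"yaw":0,"claw":1},{"dx":-0.001,"dy":0.001,"dz":0.321,"yaw":0,"claw":1}])

```text
time: 24.38
tool_pos: [0.5289, -0.3575, 0.1713]
tool_rot: [0.0, 0.978, 0.209, 0.0]
contact_force: [-0.7, 1.6, 0.3]
gripper_width: 0.264
grasp_force: 59.7
```

>>> send_rows(increments=[{"dx":0,"dy":0,"dz":0,"yaw":0,"claw":0.3},{"dx":0,"dy":0,"dz":0,"yaw":0,"claw":-0.3},{"dx":0,"dy":0,"dz":0,"yaw":0,"claw":-1},{"dx":0,"dy":0,"dz":0,"yaw":0,"claw":-1},{"dx":0,"dy":0,"dz":0,"yaw":0,"claw":-1},{"dx":0,"dy":0,"dz":-0.06,"yaw":0,"claw":-1},{"dx":0,"dy":0,"dz":-0.13,"yaw":0,"claw":-1},{"dx":0,"dy":0,"dz":-0.21,"yaw":0,"claw":-1},{"dx":0,"dy":0,"dz":-0.28,"yaw":0,"claw":-1},{"dx":0,"dy":0,"dz":-0.3,"yaw":0,"claw":-1},{"dx":0,"dy":0,"dz":-0.3,"yaw":0,"claw":-1}])

```text
time: 25.75
tool_pos: [0.5286, -0.3573, 0.3202]
tool_rot: [0.0, 0.978, 0.209, 0.0]
contact_force: [-0.3, 0.2, -1.1]
gripper_width: 1.005
grasp_force: 0.0
```

```bash
python3 - <<'E'
from m import *
kc=cam('wrist');im=grab('wrist','w10.png');s=grab('scene','s10.png');t=grab('top','t10.png')
s0=cv2.imread('pics/s0.png')[:,:,::-1]
cv2.imwrite('pics/c10.png',np.hstack([cv2.resize(s0[90:200,140:240],(270,300),interpolation=2),cv2.resize(s[90:200,140:240],(270,300),interpolation=2),cv2.resize(im[130:270,215:355],(260,300))])[:,:,::-1])
T=pose();print(T)
for n,m in(('scene',s),('top',t),('top0',cv2.imread('pics/t0.png')[:,:,::-1])):
    print(n,[(c,st) for c,st in blobs(m,(18,15,190),(35,110,255),150)[0]])
E
```

```text
[[ 0.9128  0.4085 -0.003   0.5279]
 [ 0.4085 -0.9128  0.0025 -0.3568]
 [-0.0017 -0.0035 -1.      0.3176]
 [ 0.      0.      0.      1.    ]]
scene [(array([335.2,  56.9]), array([325,  46,  30,  21, 288], dtype=int32)), (array([ 16.4, 109.8]), array([   0,   66,   45,   81, 2366], dtype=int32)), (array([367.9, 278.5]), array([358, 271,  21,  16, 255], dtype=int32)), (array([331.9, 322.1]), array([321, 312,  23,  21, 352], dtype=int32)), (array([384.6, 334.6]), array([377, 328,  16,  14, 157], dtype=int32))]
top [(array([275.8,  26.9]), array([    0,     0,   560,    80, 30339], dtype=int32)), (array([498.1, 106.6]), array([ 443,   64,  113,   89, 4155], dtype=int32)), (array([140.8,  98.5]), array([113,  82,  55,  34, 786], dtype=int32)), (array([397.9, 165.5]), array([374, 153,  45,  29, 186], dtype=int32)), (array([ 32.1, 202.3]), array([ 10, 197,  40,  15, 174], dtype=int32)), (array([178.1, 208.4]), array([170, 200,  17,  18, 216], dtype=int32)), (array([ 25.2, 213.6]), array([  9, 203,  39,  18, 419], dtype=int32)), (array([193.3, 257.3]), array([185, 249,  17,  17, 215], dtype=int32))]
top0 [(array([275.1,  26.9]), array([    0,     0,   560,    80, 30186], dtype=int32)), (array([498.8, 108.2]), array([ 443,   64,  113,   89, 4351], dtype=int32)), (array([140.7,  98.5]), array([113,  82,  55,  34, 780], dtype=int32)), (array([398. , 165.4]), array([374, 153,  45,  29, 177], dtype=int32)), (array([178.1, 208.5]), array([170, 200,  17,  18, 212], dtype=int32)), (array([186.7, 248.4]), array([179, 241,  17,  16, 206], dtype=int32))]
```

View pics/c10.png

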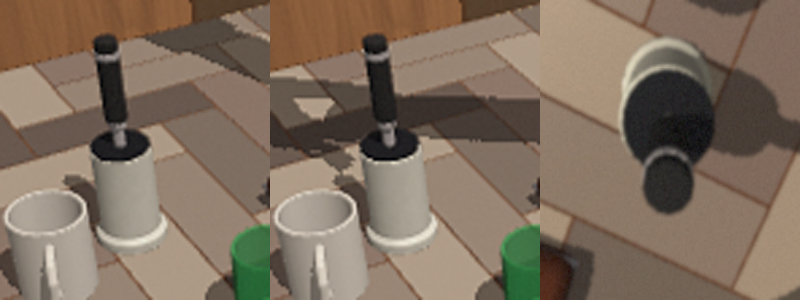

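The brush is home, identical to the start crop, with its guard on the rim. Candle B was nudged from top (187,248) to (193,257). Re-measuring before grasping.

```bash
python3 - <<'E'
from m import *
for n,c in(('top',(178.1,208.4)),('scene',(331.9,322.1)),('top',(193.3,257.3)),('scene',(367.9,278.5))): print(n,ray(n,c,.045))
print('turq');
for n,f in(('top','t10'),):
    im=cv2.imread(f'pics/{f}.png')[:,:,::-1].copy()
    for c,st in blobs(im,(82,120,60),(96,255,255),30)[0]: print(c,ray(n,c,.04))
print('A',rel([.5175,.2945,.2]))
E
```

```text
top [0.5172 0.2927 0.045 ]
scene [0.518  0.2963 0.045 ]
top [0.3832 0.2488 0.045 ]
scene [0.3849 0.2527 0.045 ]
turq
[547.3  85.6] [ 0.8646 -0.7352  0.04  ]
[542.7 142.4] [ 0.7038 -0.7168  0.04  ]
[153.4 232.5] [0.4507 0.3609 0.04  ]
[221.3 232.9] [0.4502 0.1734 0.04  ]
[170.4 283.7] [0.3108 0.3115 0.04  ]
A [ 0.5134 -1.1966  0.2386]
```

>>> send_rows(increments=[{"dx":0.02,"dy":-0.05,"dz":0,"yaw":0,"claw":-1},{"dx":0.06,"dy":-0.14,"dz":0,"yaw":0,"claw":-1},{"dx":0.1,"dy":-0.233,"dz":0,"yaw":0,"claw":-1},{"dx":0.14,"dy":-0.326,"dz":0,"yaw":0,"claw":-1},{"dx":0.18,"dy":-0.42,"dz":0,"yaw":0,"claw":-1},{"dx":0.22,"dy":-0.513,"dz":0,"yaw":0,"claw":-1},{"dx":0.26,"dy":-0.606,"dz":0.02,"yaw":0,"claw":-1},{"dx":0.3,"dy":-0.7,"dz":0.06,"yaw":0,"claw":-1},{"dx":0.34,"dy":-0.79,"dz":0.1,"yaw":0,"claw":-1},{"dx":0.38,"dy":-0.886,"dz":0.14,"yaw":0,"claw":-1},{"dx":0.42,"dy":-0.96,"dz":0.18,"yaw":0,"claw":-1},{"dx":0.43,"dy":-1.0,"dz":0.2,"yaw":0,"claw":-1},{"dx":0.43,"dy":-1.0,"dz":0.2,"yaw":0,"claw":-1}])

```text
time: 27.52
tool_pos: [0.5183, 0.1885, 0.2181]
tool_rot: [-0.0, 0.978, 0.21, -0.002]
contact_force: [0.9, -0.6, -0.1]
gripper_width: 1.001
grasp_force: 0.0
```

```bash
python3 - <<'E'
from m import *
kc=cam('wrist');im=grab('wrist','w11.png');T=pose();print(T)
print(blobs(im,(18,15,170),(35,110,255),200)[0])
for P in((.5175,.2945,.045),(.384,.251,.045)): print('pred',proj('wrist',P,kc))
print(rel([.5175,.2945,.15]))
E
```

```text
[[ 0.912   0.4103 -0.0019  0.5192]
 [ 0.4103 -0.912  -0.0007  0.1876]
 [-0.0021 -0.0002 -1.      0.2193]
 [ 0.      0.      0.      1.    ]]
[(array([193.3, 153. ]), array([ 173,  132,   42,   43, 1333], dtype=int32)), (array([108.6, 179.4]), array([ 96, 167,  26,  26, 458], dtype=int32)), (array([267.7, 246.1]), array([256, 236,  24,  22, 384], dtype=int32)), (array([194.4, 265.7]), array([175, 254,  36,  31, 555], dtype=int32)), (array([122.3, 297.8]), array([111, 289,  23,  19, 301], dtype=int32))]
pred [193.3947 153.2809]
pred [192.0387 270.0612]
[ 0.0848 -0.1963  0.1384]
```

Wrist view confirms A at (193,153), exactly as predicted. Grasping it.

>>> send_rows(increments=[{"dx":0.03,"dy":-0.07,"dz":0.02,"yaw":0,"claw":-1},{"dx":0.07,"dy":-0.16,"dz":0.07,"yaw":0,"claw":-1},{"dx":0.085,"dy":-0.196,"dz":0.13,"yaw":0,"claw":-1},{"dx":0.085,"dy":-0.196,"dz":0.2,"yaw":0,"claw":-1},{"dx":0.085,"dy":-0.196,"dz":0.27,"yaw":0,"claw":-1},{"dx":0.085,"dy":-0.196,"dz":0.33,"yaw":0,"claw":-1},{"dx":0.085,"dy":-0.196,"dz":0.38,"yaw":0,"claw":-1},{"dx":0.085,"dy":-0.196,"dz":0.41,"yaw":0,"claw":-1},{"dx":0.085,"dy":-0.196,"dz":0.414,"yaw":0,"claw":-1},{"dx":0.085,"dy":-0.196,"dz":0.414,"yaw":0,"claw":-0.4},{"dx":0.085,"dy":-0.196,"dz":0.414,"yaw":0,"claw":0.2},{"dx":0.085,"dy":-0.196,"dz":0.414,"yaw":0,"claw":1},{"dx":0.085,"dy":-0.196,"dz":0.414,"yaw":0,"claw":1},{"dx":0.085,"dy":-0.196,"dz":0.414,"yaw":0,"claw":1},{"dx":0.085,"dy":-0.196,"dz":0.414,"yaw":0,"claw":1}])

```text
time: 29.45
tool_pos: [0.5206, 0.2943, 0.015]
tool_rot: [-0.0, 0.978, 0.209, 0.001]
contact_force: [-1.0, -0.6, 6.0]
gripper_width: 0.52
grasp_force: 61.8
```

```bash
python3 - <<'E'
from m import *
T=pose();print(T,manip.state()['gripper_width'])
c=np.array([.6415,-.0308]);uy=np.array([.094,.9956])
P=c+.065*uy;print(P,rel([*P,T[2,3]+.1]),rel([*P,T[2,3]+.0065]))
E
```

```text
[[ 0.9127  0.4086  0.0027  0.5206]
 [ 0.4086 -0.9127  0.001   0.2943]
 [ 0.0029  0.0002 -1.      0.015 ]
 [ 0.      0.      0.      1.    ]] 0.5195006292503358
[0.6476 0.0339] [ 0.0196  0.5792 -0.1998] [ 0.0191  0.5791 -0.0128]
```

>>> send_rows(increments=[{"dx":0,"dy":0,"dz":-0.04,"yaw":0,"claw":1},{"dx":0,"dy":0,"dz":-0.12,"yaw":0,"claw":1},{"dx":0,"dy":0,"dz":-0.2,"yaw":0,"claw":1},{"dx":0.002,"dy":0.06,"dz":-0.24,"yaw":0,"claw":1},{"dx":0.005,"dy":0.15,"dz":-0.24,"yaw":0,"claw":1},{"dx":0.008,"dy":0.24,"dz":-0.24,"yaw":0,"claw":1},{"dx":0.011,"dy":0.33,"dz":-0.24,"yaw":0,"claw":1},{"dx":0.014,"dy":0.42,"dz":-0.24,"yaw":0,"claw":1},{"dx":0.017,"dy":0.51,"dz":-0.22,"yaw":0,"claw":1},{"dx":0.02,"dy":0.565,"dz":-0.2,"yaw":0,"claw":1},{"dx":0.02,"dy":0.579,"dz":-0.2,"yaw":0,"claw":1},{"dx":0.02,"dy":0.579,"dz":-0.2,"yaw":0,"claw":1},{"dx":0.02,"dy":0.579,"dz":-0.2,"yaw":0,"claw":1}])

```text
time: 31.08
tool_pos: [0.6465, 0.0347, 0.114]
tool_rot: [-0.0, 0.978, 0.209, 0.0]
contact_force: [0.0, -0.1, -1.3]
gripper_width: 0.522
grasp_force: 61.5
```

```bash
python3 - <<'E'
from m import *
T=pose();S=manip.state();print(T,S['gripper_width'],S['contact_force'])
c=np.array([.6415,-.0308]);uy=np.array([.094,.9956]);P=c+.065*uy;print(rel([*P,.022]))
s=grab('scene','s12.png');cv2.imwrite('pics/c12.png',cv2.resize(s[130:350,130:430],(600,440),interpolation=2)[:,:,::-1])
E
```

```text
[[ 0.9123  0.4095  0.0006  0.6465]
 [ 0.4095 -0.9123  0.0003  0.0347]
 [ 0.0007 -0.0001 -1.      0.114 ]
 [ 0.      0.      0.      1.    ]] 0.5220944582386361 [ 0.0117 -0.1278 -1.3222]
[0.0012 0.0023 0.184 ]
```

View pics/c12.png

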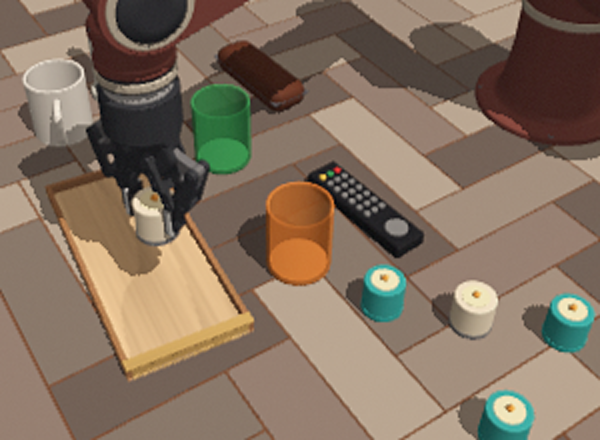

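Candle A is held upright over the tray at crop (155,215). Lowering and releasing.

>>> send_rows(increments=[{"dx":0,"dy":0,"dz":0.04,"yaw":0,"claw":1},{"dx":0,"dy":0,"dz":0.09,"yaw":0,"claw":1},{"dx":0,"dy":0,"dz":0.14,"yaw":0,"claw":1},{"dx":0,"dy":0,"dz":0.17,"yaw":0,"claw":1},{"dx":0,"dy":0,"dz":0.18,"yaw":0,"claw":1},{"dx":0,"dy":0,"dz":0.184,"yaw":0,"claw":1},{"dx":0,"dy":0,"dz":0.184,"yaw":0,"claw":1},{"dx":0,"dy":0,"dz":0.184,"yaw":0,"claw":-0.2},{"dx":0,"dy":0,"dz":0.184,"yaw":0,"claw":-0.6},{"dx":0,"dy":0,"dz":0.184,"yaw":0,"claw":-0.6},{"dx":0,"dy":0,"dz":0.184,"yaw":0,"claw":-0.6},{"dx":0,"dy":0,"dz":0.12,"yaw":0,"claw":-0.6},{"dx":0,"dy":0,"dz":0.05,"yaw":0,"claw":-0.6},{"dx":0,"dy":0,"dz":-0.04,"yaw":0,"claw":-0.6},{"dx":0,"dy":0,"dz":-0.12,"yaw":0,"claw":-0.6},{"dx":0,"dy":0,"dz":-0.16,"yaw":0,"claw":-0.6},{"dx":0,"dy":0,"dz":-0.16,"yaw":0,"claw":-0.6}])

```text
time: 33.25
tool_pos: [0.6475, 0.0335, 0.1948]
tool_rot: [0.0, 0.978, 0.209, 0.001]
contact_force: [0.0, -0.2, -0.2]
gripper_width: 0.8
grasp_force: 0.0
```

```bash
python3 - <<'E'
from m import *
T=pose();s=grab('scene','s13.png');t=grab('top','t13.png')
for n,m in(('scene',s),('top',t)):
    for c,st in blobs(m,(18,15,170),(35,110,255),150)[0]: print(n,c,st,ray(n,c,.045),ray(n,c,.051))
print(T,rel([.384,.251,.19]))
E
```

```text
scene [413.4  28.5] [400  22  26  20 175] [-1.0249 -0.9144  0.045 ] [-1.008  -0.9007  0.051 ]
scene [335.2  56.6] [325  46  30  20 314] [-0.3924 -0.8021  0.045 ] [-0.3811 -0.7894  0.051 ]
scene [ 16.5 109.7] [   0   66   45   81 2402] [ 0.8912 -0.968   0.045 ] [ 0.8911 -0.9538  0.051 ]
scene [ 26.7 336.6] [   0  217   76  203 5618] [1.0083 0.0196 0.045 ] [1.0071 0.025  0.051 ]
scene [211.8 265.5] [200 254  22  26 389] [0.6462 0.0432 0.045 ] [0.6482 0.0484 0.051 ]
scene [368.7 281.8] [357 271  22  27 355] [0.3897 0.2603 0.045 ] [0.394  0.2636 0.051 ]
scene [384.6 334.5] [377 328  16  14 160] [0.4522 0.3707 0.045 ] [0.456 0.373 0.051]
top [276.7  26.9] [    0     0   560    80 30532] [1.0319 0.0221 0.045 ] [1.029  0.0221 0.051 ]
top [498.7 108.3] [ 443   64  113   89 4458] [ 0.7985 -0.5955  0.045 ] [ 0.7967 -0.5925  0.051 ]
top [140.9  97.9] [113  82  55  34 439] [0.8274 0.4022 0.045 ] [0.8255 0.4004 0.051 ]
top [407.  166.6] [392 152  27  30 387] [ 0.6346 -0.3386  0.045 ] [ 0.6336 -0.3369  0.051 ]
top [273.2 163.5] [265 157  17  15 199] [0.6426 0.0309 0.045 ] [0.6416 0.0308 0.051 ]
top [406.6 209.1] [398 193  23  27 259] [ 0.517  -0.3356  0.045 ] [ 0.5165 -0.3339  0.051 ]
top [ 47.8 208.4] [   8  196   81   26 2037] [0.5163 0.6534 0.045 ] [0.5159 0.6504 0.051 ]
top [149.  259.3] [145 241  12  37 251] [0.3773 0.3702 0.045 ] [0.3775 0.3686 0.051 ]
top [162.6 259.5] [156 240  14  38 329] [0.3769 0.3329 0.045 ] [0.3771 0.3314 0.051 ]
top [193.3 257.1] [185 249  18  17 227] [0.3837 0.2488 0.045 ] [0.3839 0.2477 0.051 ]
top [242.5 405. ] [216 398  53  12 247] [-0.0102  0.1112  0.045 ] [-0.0081  0.1108  0.051 ]
[[ 0.9128  0.4085  0.003   0.6475]
 [ 0.4085 -0.9128 -0.0002  0.0335]
 [ 0.0027  0.0014 -1.      0.1948]
 [ 0.      0.      0.      1.    ]] [-0.3003 -0.6106  0.004 ]
```

Candle A stands on the tray at about (0.645,0.033). On to candle B.

>>> send_rows(increments=[{"dx":-0.02,"dy":-0.04,"dz":0,"yaw":0,"claw":-1},{"dx":-0.06,"dy":-0.122,"dz":0,"yaw":0,"claw":-1},{"dx":-0.1,"dy":-0.204,"dz":0,"yaw":0,"claw":-1},{"dx":-0.14,"dy":-0.285,"dz":0,"yaw":0,"claw":-1},{"dx":-0.18,"dy":-0.366,"dz":0,"yaw":0,"claw":-1},{"dx":-0.22,"dy":-0.448,"dz":0,"yaw":0,"claw":-1},{"dx":-0.26,"dy":-0.53,"dz":0,"yaw":0,"claw":-1},{"dx":-0.29,"dy":-0.59,"dz":0,"yaw":0,"claw":-1},{"dx":-0.3,"dy":-0.61,"dz":0,"yaw":0,"claw":-1},{"dx":-0.3,"dy":-0.61,"dz":0,"yaw":0,"claw":-1},{"dx":-0.3,"dy":-0.61,"dz":0,"yaw":0,"claw":-1}])

```text
time: 34.72
tool_pos: [0.3857, 0.2501, 0.1928]
tool_rot: [0.0, 0.978, 0.208, -0.0]
contact_force: [0.2, 0.4, 0.6]
gripper_width: 1.0
grasp_force: 0.0
```

```bash
python3 - <<'E'
from m import *
kc=cam('wrist');im=grab('wrist','w14.png');T=pose();print(T)
print('pred',proj('wrist',(.384,.2505,.045),kc))
for c,st in blobs(im,(18,15,170),(35,110,255),150)[0]: print(c,st,ray('wrist',c,.045,kc))
print(rel([.384,.2505,.014]))
E
```

```text
[[ 0.9133  0.4073 -0.0004  0.3859]
 [ 0.4073 -0.9133 -0.0005  0.2501]
 [-0.0006  0.0003 -1.      0.193 ]
 [ 0.      0.      0.      1.    ]]
pred [283.4075 200.2473]
[193.7  82.7] [179  66  30  34 693] [0.4522 0.3701 0.045 ]
[375.4 169.1] [361 155  30  29 615] [0.4505 0.18   0.045 ]
[282.8 200.1] [ 262  180   43   42 1350] [0.3839 0.2511 0.045 ]
[197.6 236.1] [185 224  27  25 466] [0.3104 0.3182 0.045 ]
[-0.0028 -0.0024  0.3579]
```

Wrist view: candle B is at (283,200), as predicted, with the turquoise ones clear of the fingers. Grasping it.

>>> send_rows(increments=[{"dx":-0.003,"dy":-0.002,"dz":0.05,"yaw":0,"claw":-1},{"dx":-0.003,"dy":-0.002,"dz":0.12,"yaw":0,"claw":-1},{"dx":-0.003,"dy":-0.002,"dz":0.19,"yaw":0,"claw":-1},{"dx":-0.003,"dy":-0.002,"dz":0.26,"yaw":0,"claw":-1},{"dx":-0.003,"dy":-0.002,"dz":0.32,"yaw":0,"claw":-1},{"dx":-0.003,"dy":-0.002,"dz":0.35,"yaw":0,"claw":-1},{"dx":-0.003,"dy":-0.002,"dz":0.355,"yaw":0,"claw":-1},{"dx":-0.003,"dy":-0.002,"dz":0.355,"yaw":0,"claw":-0.4},{"dx":-0.003,"dy":-0.002,"dz":0.355,"yaw":0,"claw":0.2},{"dx":-0.003,"dy":-0.002,"dz":0.355,"yaw":0,"claw":1},{"dx":-0.003,"dy":-0.002,"dz":0.355,"yaw":0,"claw":1},{"dx":-0.003,"dy":-0.002,"dz":0.355,"yaw":0,"claw":1},{"dx":-0.003,"dy":-0.002,"dz":0.355,"yaw":0,"claw":1}])

```text
time: 36.4
tool_pos: [0.3848, 0.2517, 0.0175]
tool_rot: [-0.0, 0.978, 0.209, 0.002]
contact_force: [-0.2, -0.3, 6.3]
gripper_width: 0.521
grasp_force: 61.7
```

```bash
python3 - <<'E'
from m import *
T=pose();S=manip.state();print(T,S['gripper_width'],S['contact_force'])
c=np.array([.6415,-.0308]);uy=np.array([.094,.9956])
P=c-.055*uy;print(P,rel([*P,T[2,3]+.14]))
E
```

```text
[[ 0.9127  0.4086  0.003   0.3848]
 [ 0.4086 -0.9127  0.0012  0.2517]
 [ 0.0032  0.0001 -1.      0.0175]
 [ 0.      0.      0.      1.    ]] 0.520791879990214 [-0.1672 -0.275   6.3481]
[ 0.6363 -0.0856] [ 0.1844  0.8212 -0.2793]
```

>>> send_rows(increments=[{"dx":0,"dy":0,"dz":-0.04,"yaw":0,"claw":1},{"dx":0,"dy":0,"dz":-0.12,"yaw":0,"claw":1},{"dx":0,"dy":0,"dz":-0.21,"yaw":0,"claw":1},{"dx":0.01,"dy":0.045,"dz":-0.27,"yaw":0,"claw":1},{"dx":0.03,"dy":0.134,"dz":-0.28,"yaw":0,"claw":1},{"dx":0.05,"dy":0.223,"dz":-0.28,"yaw":0,"claw":1},{"dx":0.07,"dy":0.312,"dz":-0.28,"yaw":0,"claw":1},{"dx":0.09,"dy":0.4,"dz":-0.28,"yaw":0,"claw":1},{"dx":0.11,"dy":0.49,"dz":-0.28,"yaw":0,"claw":1},{"dx":0.13,"dy":0.58,"dz":-0.28,"yaw":0,"claw":1},{"dx":0.15,"dy":0.668,"dz":-0.28,"yaw":0,"claw":1},{"dx":0.17,"dy":0.757,"dz":-0.28,"yaw":0,"claw":1},{"dx":0.184,"dy":0.81,"dz":-0.28,"yaw":0,"claw":1},{"dx":0.184,"dy":0.821,"dz":-0.28,"yaw":0,"claw":1},{"dx":0.184,"dy":0.821,"dz":-0.28,"yaw":0,"claw":1},{"dx":0.184,"dy":0.821,"dz":-0.28,"yaw":0,"claw":1}])

```text
time: 38.4
tool_pos: [0.6344, -0.0851, 0.1555]
tool_rot: [-0.0, 0.978, 0.209, -0.0]
contact_force: [0.5, 0.2, -1.8]
gripper_width: 0.521
grasp_force: 61.6
```

```bash
python3 - <<'E'
from m import *
T=pose();S=manip.state();print(T,S['gripper_width'],S['contact_force'])
print(rel([.6363,-.0856,.0245]))
E
```

```text
[[ 0.9124  0.4093 -0.0008  0.6344]
 [ 0.4093 -0.9124  0.0004 -0.0851]
 [-0.0005 -0.0007 -1.      0.1555]
 [ 0.      0.      0.      1.    ]] 0.520915050624804 [ 0.463   0.1905 -1.8134]
[0.0032 0.0028 0.2621]
```

>>> send_rows(increments=[{"dx":0.003,"dy":0.003,"dz":0.05,"yaw":0,"claw":1},{"dx":0.003,"dy":0.003,"dz":0.12,"yaw":0,"claw":1},{"dx":0.003,"dy":0.003,"dz":0.18,"yaw":0,"claw":1},{"dx":0.003,"dy":0.003,"dz":0.23,"yaw":0,"claw":1},{"dx":0.003,"dy":0.003,"dz":0.255,"yaw":0,"claw":1},{"dx":0.003,"dy":0.003,"dz":0.263,"yaw":0,"claw":1},{"dx":0.003,"dy":0.003,"dz":0.263,"yaw":0,"claw":1},{"dx":0.003,"dy":0.003,"dz":0.263,"yaw":0,"claw":-0.2},{"dx":0.003,"dy":0.003,"dz":0.263,"yaw":0,"claw":-0.6},{"dx":0.003,"dy":0.003,"dz":0.263,"yaw":0,"claw":-0.6},{"dx":0.003,"dy":0.003,"dz":0.263,"yaw":0,"claw":-0.6},{"dx":0.003,"dy":0.003,"dz":0.2,"yaw":0,"claw":-0.6},{"dx":0.003,"dy":0.003,"dz":0.12,"yaw":0,"claw":-0.6},{"dx":0.003,"dy":0.003,"dz":0.03,"yaw":0,"claw":-0.6},{"dx":0.003,"dy":0.003,"dz":-0.07,"yaw":0,"claw":-0.6},{"dx":0.003,"dy":0.003,"dz":-0.17,"yaw":0,"claw":-0.6},{"dx":0.003,"dy":0.003,"dz":-0.27,"yaw":0,"claw":-0.6},{"dx":0.003,"dy":0.003,"dz":-0.3,"yaw":0,"claw":-0.6},{"dx":0.003,"dy":0.003,"dz":-0.3,"yaw":0,"claw":-0.6}])

```text
time: 40.78
tool_pos: [0.6374, -0.0869, 0.3066]
tool_rot: [0.0, 0.978, 0.209, 0.001]
contact_force: [-0.1, -0.5, -0.1]
gripper_width: 0.8
grasp_force: 0.0
```

```bash
python3 - <<'E'
from m import *
s=grab('scene','s15.png');t=grab('top','t15.png');print(manip.state()['contact_force'],manip.state()['time'])
c0=np.array([.6415,-.0308]);uy=np.array([.094,.9956]);ux=np.array([.9956,-.094])
for n,m in(('scene',s),('top',t)):
    for c,st in blobs(m,(18,15,170),(35,110,255),150)[0]:
        P=ray(n,c,.051)[:2]-c0
        if abs(P@uy)<.2 and abs(P@ux)<.1: print(n,c,st,'tray xy',P@ux,P@uy)
cv2.imwrite('pics/c15.png',cv2.resize(s[80:350,110:430],(710,600),interpolation=2)[:,:,::-1])
E
```

```text
[-0.0489 -0.1982  0.1471] 40.875
scene [192.6 232.5] [182 222  20  24 312] tray xy 0.001765699668866987 -0.03770734565843364
scene [211.9 265.3] [200 254  22  26 374] tray xy -0.0011776565020652644 0.07905010846368439
top [273.2 162.8] [265 155  17  17 219] tray xy -0.0037999039266563566 0.061568037876836616
```

View pics/c15.png

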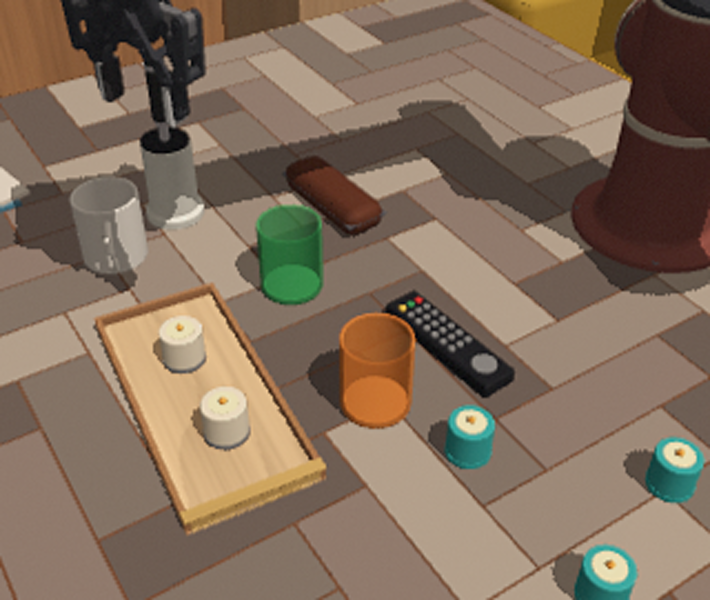

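Both ivory candles stand upright on the tray at crop (182,343) and (225,415). The glasses, mug, case and remote are unmoved, and the brush is in its holder with the gripper in front of it in this view but clear. Handing in.

```bash
python3 -c "
from plant import manip
print(manip.job_done())"
```

```text
the job is handed in; nothing more can be done
None
```

I brushed both glasses, swept the tray from the brass end to the other end, put the brush back home in its holder, stood both ivory candles upright on the tray and handed the job in at about 41 s; no verdict came back.

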